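Clamp a weld coupon: home, touch, and a quarter turn

ROBOT

A 6-joint arm with a two-finger parallel gripper is mounted at the origin on the work surface; the furniture and walls round the work are solid. World frame = base frame: x ahead of the robot, y to its left, z up, the work surface at z = 0. Lengths are in m, angles in rad, forces in N, time in s.
With the tool pointing down it reaches from about 0.275 to 0.875 m from the base axis. Payload 12.5 kg.
Tool frame: the origin (TCP) lies on the centre line of the jaws, within the pads' length; the fingertips stand r.finger_overhang ahead of it and the grasp point (between the pads) lies 3 mm ahead of it (r.finger_overhang is the distance from the TCP to the fingertips, in m); z points along the fingers, y is the line along which they close (so a half turn about z gives the same grasp; the last joint's range is limited). The gripper opens to 85 mm and grips with 20 to 120 N. Pads are 22 mm wide; open, the fingers measure 114 mm over their backs; the gripper's body (76 mm by 85 mm) begins 54 mm behind the grasp point. The pads swing forward as they close: fully open they stand 13 mm farther back than shut.
Start: joints at [1.203, 0.351, 1.652, -0, 1.139, -0.085], TCP at [0.153, 0.528, 0.253] pointing down, gripper open.
Joint ranges: [-2.75, 2.75], [-0.79, 2.1], [0.01, 2.65], [-1.57, 4.71], [0.07, 3.14], [-2.87, 2.87]. Speed limits (rad/s): [2.22, 2.22, 2.79, 3.14, 3.14, 3.14].

INTERFACE

Orientations are given as a unit quaternion [x, y, z, w].
In Python, from cell import r, optics gives the robot as it stands. The module is installed in compiled form; this text tells all that it offers. Calls block until the motion is done:
- r.move_to(position, orientation): joint-space move of the TCP to a pose.
- r.move_linear(position, rot=None, vel=0.15): straight line of the TCP; rot=None keeps the orientation; vel is the mean speed in m/s.
- r.set_joints(angles): joint-space move.
- r.set_gripper(opening, squeeze=None): opening from 0.0 (shut) to 1.0 (fully open); squeeze is the grip in N (None keeps the last); returns when the fingers have stopped.
- r.sleep(seconds).
- r.inverse_kinematics(position, orientation): joint angles nearest the present ones, or None.
- optics.get_image(name): name is "scene" or "side" or "wrist"; returns a dict with "pixels" (420x560x3 uint8, red, green, blue), "depth" (420x560 float32, m along the optical axis (not along the pixel's ray), 0 where there is no reading), "fx", "fy", "cx", "cy" (pixels), "camera_from_world" (4x4, takes a point from world to camera coordinates); the wrist camera has in their place "mount" (4x4, takes a point from camera to tool coordinates, whose origin is the TCP and whose axes are the flange's). Camera axes: x right, y down, z forward; pixel columns grow to the right and rows downward; lengths in m; the calibration is good to about 2 mm. A picture is of the moment at which its call begins: read the wrist's pose just before it.
A pose or a line that the arm cannot do raises r.PlanningError and nothing moves.
- r.hand_in(): hands the job in; it is judged then, once.
Readings, each from a call of its own:
- r.current_t(): time.
- r.current_q(): joint angles.
- r.current_qvel(): joint speeds.
- r.current_effort(): joint torques, N m.
- r.current_tool_pos(): TCP position.
- r.current_ee_rot(): TCP orientation.
- r.current_contact_force(): force on the tool from outside, world axes, zero at the start.
- r.current_torque(): the same for the moment, N m.
- r.current_opening(): opening from 0.0 (shut) to 1.0 (fully open).
- r.current_finger_force(): force on a finger pad.
Only numpy, scipy, OpenCV 4.12 (cv2) and the standard library are available. Lean on these libraries where they do the work, as an engineer would, in place of code of your own. Each camera call takes 0.05 s, during which the arm holds its last target. There are 200 camera calls.

TASK

Load the square steel coupon into the clamp jig for welding: lay it on the copper bar and slide it under the raised clamp foot, flat, fully home against the end stop. Then screw the red thumb knob down until the foot just touches the coupon, give it a quarter turn more and no further, and let go. Leave the V-block, the red magnet and the try square where they are.

Things in the scene. Friction and masses are not known exactly. Their poses are not given: they have to be found in the camera images.
- coupon: the workpiece: bare square steel coupon, 50 x 50 x 9 mm, about 0.18 kg, lying loose on the table to the left or the right of the jig; no weld bead on it. Origin: centre of its underside; z up; its sides are along x and y (all four sides are alike).
- jig: clamp jig bolted to the table, 84 mm wide; origin on the table under the screw's axis, z up, x from the open front end (towards the robot, at -128 mm) to the back (+72 mm). Base plate 8 mm thick; along its middle a copper backing bar 36 mm wide, narrower than the coupon, its top 22 mm above the table, from x = -112 to +12 mm. In front of x = -40 mm nothing stands higher than the bar.
- home (a point): the point on top of the copper bar, under the arm, where the centre of the coupon's underside belongs (13 mm in front of the screw's axis). Axes as the jig's. A steel stop face stands 25 mm behind it. Two cheeks with inner faces 27.5 mm to either side reach from the stop to 2 mm in front of this point, then flare open for 18 mm; stop and cheeks stand 14 mm above the bar.
- clamp: blue clamp arm, 16 mm thick, locked on a 66 mm high post at the back of the jig and reaching forward over the pocket to 13 mm in front of the screw. Origin: on the screw's axis at the arm's underside, about 48 mm above the table. Below it hangs the foot, 21 mm across, on a stem locked at a different length each time: 2 to 6 mm above a loaded coupon at the start, to be found by feel.
- knob_grip (a point): red thumb knob on the screw: an upright wing 44 mm long, 12 mm thick, 22 mm high. Point: on the axis at about mid height, 11 mm under its top, about 96 mm above the table at the start; x along the wing, y across it, z up. Clockwise from above lowers knob and foot 8 mm a turn. Stiff thread: it stays where left, turning free it takes 0.2 N m; at the touch this jumps by 0.07, then grows 0.08 N m per quarter turn.
- v_block: bystander: ground steel V-block, 60 x 40 x 34 mm, on the side of the jig where the coupon is not. Origin: centre of its underside.
- arrow_magnet: bystander: red arrow-shaped welding magnet, 19 x 116 x 105 mm, standing behind the jig on the right. Origin: centre of its underside.
- square: bystander: engineer's try square, 100 x 135 x 16 mm, lying behind the jig on the left, beside three fixed parts bins (80 mm high) along the left edge. Origin: centre of its underside.
There are look-alikes about, which are no part of the job. Leave any purple look-alike of the jig alone. Of the things that look like the coupon, take the one that is farthest to the robot's left at the start.

How it is judged:
On the way, in this order (a step that is already met when the one before it is completed fails the run):
1. the coupon lies flat on the copper bar, home against the stop, before the foot touches it (x of coupon in the frame of jig between -0.0152 and -0.0108 m and y of coupon in the frame of jig between -0.005 and 0.005 m and z of coupon in the frame of jig between 0.02 and 0.0245 m and angle between coupon's own z axis and vertical below 0.05 rad and (angle between the x axis of coupon and the x axis of jig, either way round below 0.1 rad or angle between the x axis of coupon and the x axis of jig, either way round above 1.47 rad) and contact force between clamp and coupon below 1 N), for 0.2 s.
2. the foot has come down on the coupon (contact force between clamp and coupon above 25 N), for 0.1 s.
At the end, for the whole second after the job is handed in: The coupon lies flat on the copper bar, home against the stop within 2 mm, centred within 5 mm and square within 0.1 rad, and the foot presses it with 100 to 134 N, which is a quarter turn (90 degrees, give or take about 25) past first touch (x of coupon in the frame of jig between -0.0152 and -0.0108 m and y of coupon in the frame of jig between -0.005 and 0.005 m and z of coupon in the frame of jig between 0.02 and 0.0245 m and angle between coupon's own z axis and vertical below 0.05 rad and (angle between the x axis of coupon and the x axis of jig, either way round below 0.1 rad or angle between the x axis of coupon and the x axis of jig, either way round above 1.47 rad) and contact force between clamp and coupon between 100 and 134 N).
It fails at once if the clamp is overtightened: the foot presses the coupon with more than 178 N (about half a turn past the touch) (contact force between clamp and coupon above 178 N).
It fails at once if the v block is moved by more than 20 mm (distance of v_block from where it was at the start of the episode above 0.02 m).
It fails at once if the arrow magnet is moved by more than 30 mm (distance of arrow_magnet from where it was at the start of the episode above 0.03 m).
It fails at once if the square is moved by more than 30 mm (distance of square from where it was at the start of the episode above 0.03 m).
It also fails if it takes over 72 s, if anything falls off the work surface, if the arm or the gripper's body presses on something with over 40 N, if the wrist force passes 120 N, or if a joint passes its speed limit or range.

## Working session

There is one attempt and no reset: what is moved stays moved. The work goes in short steps, each a Python script; the robot and the scene stay as the last script left them, time stands still between calls to the robot, and variables do not carry over. Pictures are saved under pics/ and viewed, at most 14 in all, crops included, and the job is handed in when it is done.

```bash
mkdir -p pics
python3 - <<'E'
from cell import r, optics
import cv2,numpy as np,pickle
d={}
for n in("scene","side"):
    im=optics.get_image(n); d[n]=im
    cv2.imwrite(f"pics/{n}0.png",im["pixels"][:,:,::-1])
    T=np.linalg.inv(im["camera_from_world"]);print(n,T.round(3).tolist(),im["fx"],im["cx"],im["cy"])
pickle.dump(d,open("d0.pkl","wb"))
print(r.finger_overhang,r.current_t(),r.current_ee_rot(),r.current_contact_force())
E
```

```text
scene [[0.848, -0.21, 0.486, -0.041], [-0.529, -0.363, 0.767, -0.924], [0.016, -0.908, -0.419, 0.597], [0.0, 0.0, 0.0, 1.0]] 462.49679834535453 287.5531233316017 207.5895712390272
side [[-1.0, 0.003, 0.009, 0.559], [-0.006, 0.536, -0.844, 0.888], [-0.008, -0.845, -0.535, 0.646], [0.0, 0.0, 0.0, 1.0]] 470.0826541464948 270.28285168033847 216.5080289387788
0.022 0.1 [ 1.40932463e-01  9.90019051e-01 -5.49412823e-04 -1.35925824e-04] [-0.10705795  0.0061503  -1.8545331 ]
```

View pics/scene0.png

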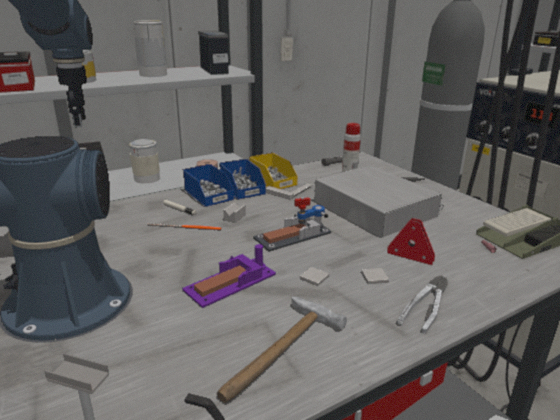

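View pics/side0.png

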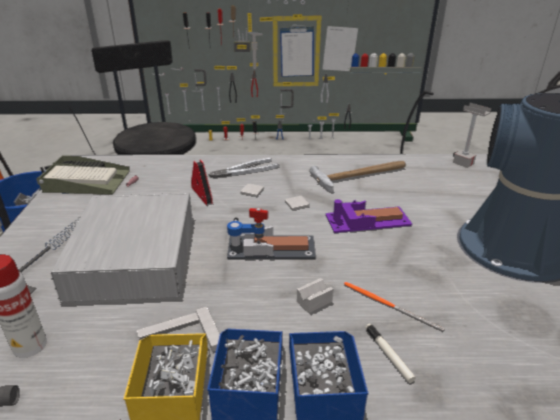

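The scene view shows the jig at about (292,232), the purple look-alike at (230,280), and two coupons at (315,275) and (375,275). In the side view they are at (270,245), (365,215), (297,202) and (252,190). The left coupon is the one at scene (315,275), side (297,202).

```bash
cat > h.py <<'E'
import numpy as np,cv2
from scipy.spatial.transform import Rotation as R
def ray(im,uv,T=None):
    """world origin and direction of a pixel; T = world_from_camera"""
    if T is None: T=np.linalg.inv(im["camera_from_world"])
    d=T[:3,:3]@[(uv[0]-im["cx"])/im["fx"],(uv[1]-im["cy"])/im["fy"],1.]
    return T[:3,3],d
def onz(im,uv,z,T=None):
    o,d=ray(im,uv,T); return o+d*(z-o[2])/d[2]
def tri(*rays):
    A=0;b=0
    for o,d in rays:
        d=d/np.linalg.norm(d);P=np.eye(3)-np.outer(d,d);A=A+P;b=b+P@o
    return np.linalg.solve(A,b)
def cloud(im,T=None):
    if T is None: T=np.linalg.inv(im["camera_from_world"])
    v,u=np.mgrid[:420,:560];z=im["depth"]
    p=np.stack([(u-im["cx"])/im["fx"]*z,(v-im["cy"])/im["fy"]*z,z],-1)
    return p@T[:3,:3].T+T[:3,3]
def down(yaw): # tool z down, closing line (tool y) at angle yaw from world y... tool x at angle yaw
    return (R.from_euler('z',yaw)*R.from_euler('x',np.pi)).as_quat()
def wrist(r,optics):
    p=r.current_tool_pos();q=r.current_ee_rot();im=optics.get_image("wrist")
    T=np.eye(4);T[:3,:3]=R.from_quat(q).as_matrix();T[:3,3]=p
    return im,T@im["mount"]
E
python3 - <<'E'
import pickle,numpy as np,cv2
from h import *
d=pickle.load(open("d0.pkl","rb"))
S,D=d["scene"],d["side"]
for n,a,b in(("coupon",(315,275),(297,202)),("other",(375,275),(252,190))):
    print(n,tri(ray(S,a),ray(D,b)).round(3),onz(S,a,.009).round(3),onz(D,b,.009).round(3))
for n in d:
    im=d[n];h=cv2.cvtColor(im["pixels"],cv2.COLOR_RGB2HSV);P=cloud(im)
    for nm,lo,hi in(("red",(0,150,80),(6,255,255)),("copper",(4,60,60),(14,170,255)),("blue",(100,130,60),(118,255,255))):
        m=cv2.inRange(h,lo,hi);k,l,s,c=cv2.connectedComponentsWithStats(m)
        for i in range(1,k):
            if s[i,4]>40:
                q=P[l==i];q=q[np.linalg.norm(q-P[0,0],axis=1)>.01];q=np.median(q,0)
                if .2<q[0]<.9 and abs(q[1])<.4: print(n,nm,s[i],c[i].round(1),q.round(3))
E
```

```text
coupon [ 0.5   -0.192  0.007] [ 0.499 -0.194  0.009] [ 0.499 -0.188  0.009]
other [ 0.623 -0.261  0.005] [ 0.62  -0.265  0.009] [ 0.622 -0.254  0.009]
scene red [295 198  15  11 106] [301.8 202.4] [0.59  0.002 0.096]
scene red [ 362  363   85   57 1042] [401.1 398.2] [ 0.805 -0.24  -0.511]
scene copper [181 225  41   5  47] [199.5 225.8] [0.366 0.183 0.009]
scene copper [263 224  42  19 407] [282.4 233.1] [ 0.529 -0.     0.022]
scene copper [195 266  50  30 603] [218.6 281. ] [ 0.29  -0.122  0.022]
scene blue [ 184  160   81   46 1799] [221.3 179.5] [0.528 0.392 0.043]
scene blue [298 206  26  13 144] [310.9 212.7] [ 0.621 -0.002  0.061]
side red [250 209  17  14 163] [258.  214.5] [0.596 0.013 0.097]
side copper [356 208  46  12 319] [382.9 213. ] [ 0.285 -0.112  0.022]
side copper [254 236  55  14 597] [285.5 241.9] [0.533 0.011 0.021]
side copper [344 282  52  26 132] [369.8 294.2] [0.368 0.17  0.004]
side blue [228 221  36  15 253] [243. 229.] [0.632 0.017 0.061]
```

Run:
```python
from cell import r, optics
from h import *
import pickle
r.move_to([0.50,-0.08,0.30],down(np.pi))
a=wrist(r,optics)
print(r.current_q(),a[0]["mount"].round(3).tolist())
r.move_linear([0.57,-0.08,0.30],vel=.3)
b=wrist(r,optics)
pickle.dump((a,b),open("w1.pkl","wb"))
cv2.imwrite("pics/w1.png",np.vstack([a[0]["pixels"][:,:,::-1]])); cv2.imwrite("pics/w1b.png",b[0]["pixels"][:,:,::-1])
print(r.current_t(),a[0]["fx"])
```

```text
[-2.49542881e-01  2.23880884e-01  1.70358286e+00  9.28031086e-05
  1.21423288e+00 -1.82118481e+00] [[-0.001, -0.958, -0.286, 0.071], [1.0, -0.001, 0.0, 0.001], [-0.0, -0.286, 0.958, -0.12], [0.0, 0.0, 0.0, 1.0]]
3.075 289.76147314651706
```

View pics/w1.png

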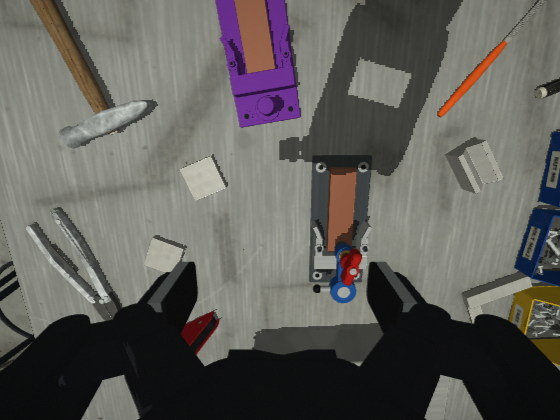

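The wrist view shows the coupon at (204,178), rotated, with the other one at (165,253). The jig's bar is at (342,205) and the knob at (350,268). The bright patch at (380,83) is bare table seen through a gap in the arm's shadow.

```bash
cat >> h.py <<'E'
def rect(m):
    c=max(cv2.findContours(m,cv2.RETR_EXTERNAL,cv2.CHAIN_APPROX_NONE)[0],key=cv2.contourArea)
    return c[:,0,:].astype(float)
def world_rect(im,T,m,z):
    """min-area rectangle (mm-scaled) of a mask's outline cast onto plane z"""
    P=np.array([onz(im,p,z,T)[:2] for p in rect(m)])
    (c,s,a)=cv2.minAreaRect((P*1000).astype(np.float32)); return np.array(c)/1000,s,a
def near(m,uv):
    k,l=cv2.connectedComponents(m); return (l==l[int(uv[1]),int(uv[0])]).astype(np.uint8)*255
def proj(im,T,p):
    q=np.linalg.inv(T)@np.r_[p,1]; return np.array([q[0]/q[2]*im["fx"]+im["cx"],q[1]/q[2]*im["fy"]+im["cy"]])
E
python3 - <<'E'
import pickle
from h import *
W=pickle.load(open("w1.pkl","rb"));cc=[];rr={}
for im,T in W:
    h=cv2.cvtColor(im["pixels"],cv2.COLOR_RGB2HSV)
    g=cv2.GaussianBlur(im["pixels"],(3,3),0).min(2)
    uv=proj(im,T,[.499,-.191,.009]); u,v=uv.astype(int);print(uv,g[v-2:v+3,u-2:u+3].mean(),np.median(g[v-40:v+40,u-40:u+40]))
    m=near(cv2.inRange(g,int(np.median(g[v-3:v+4,u-3:u+4]))-20,255),uv);print("coupon",m.sum()//255,world_rect(im,T,m,.009))
    uc=np.mean(cv2.boxPoints(cv2.minAreaRect(rect(m).astype(np.float32))),0)
    rr.setdefault("coupon",[]).append(ray(im,uc,T))
    P=cloud(im,T);print("depth z coupon",np.median(P[m>0],0))
    m=cv2.inRange(h,(4,60,40),(14,200,255));ub=proj(im,T,[.52,.005,.022]);m=near(m,ub)
    print("bar",ub,m.sum()//255,world_rect(im,T,m,.022),np.median(P[m>0],0))
    red=(cv2.inRange(h,(0,150,60),(4,255,255))|cv2.inRange(h,(175,150,60),(180,255,255)))
    ok=(np.linalg.norm(P[...,:2]-[.595,.008],axis=2)<.04)&(red>0)
    top=ok&(P[...,2]>.1); q=P[ok]
    print("knob",ok.sum(),top.sum(),P[top].mean(0),np.percentile(P[ok][:,2],[5,50,95]))
    m=(top*255).astype(np.uint8); print(world_rect(im,T,m,.107)) if top.sum()>20 else 0
    if top.sum()>5: rr.setdefault("knob",[]).append(ray(im,np.argwhere(top)[:,::-1].mean(0),T))
for k in rr: print(k,tri(*rr[k]) if len(rr[k])>1 else None)
E
```

```text
[202.80077487 177.46136526] 173.44 135.0
coupon 1157 (array([ 0.50106424, -0.1920099 ]), (49.939788818359375, 48.78099060058594), 22.24956703186035)
depth z coupon [ 0.50007549 -0.19184618  0.00843171]
bar [340.94368837 193.8298473 ] 2126 (array([0.54483649, 0.00593134]), (125.00929260253906, 38.468814849853516), 0.16975818574428558) [0.53632065 0.0049834  0.021464  ]
knob 475 292 [0.59320241 0.00600609 0.1041997 ] [0.0852442  0.10306438 0.10571003]
(array([0.59275769, 0.00597771]), (15.967629432678223, 43.37791061401367), 76.60179901123047)
[198.67797626 126.363646  ] 168.72 131.0
coupon 1350 (array([ 0.50087396, -0.19207246]), (49.65378189086914, 49.14769744873047), 22.678260803222656)
depth z coupon [ 0.49983235 -0.19183617  0.00827868]
bar [344.11864048 142.78516395] 2358 (array([0.54610065, 0.00605827]), (122.67413330078125, 38.576908111572266), 0.18939714133739471) [0.53624024 0.00474976 0.02133258]
knob 518 345 [0.59400735 0.00604752 0.10423101] [0.08602534 0.1036245  0.10582284]
(array([0.59368475, 0.00604642]), (15.966032981872559, 42.66444778442383), 78.31533813476562)
coupon [ 0.50055476 -0.19211412  0.00937034]
knob [0.59499058 0.00704257 0.10056564]
```

Run:
```python
import pickle
from h import *
for im,T in pickle.load(open("w1.pkl","rb")):
    h=cv2.cvtColor(im["pixels"],cv2.COLOR_RGB2HSV)
    m=near(cv2.inRange(h,(4,60,40),(14,200,255)),proj(im,T,[.52,.005,.022]))
    A=[]
    for v in range(420):
        x=np.flatnonzero(m[v])
        if len(x)>10: A.append(np.r_[onz(im,(x[0],v),.022,T)[:2],onz(im,(x[-1],v),.022,T)[:2]])
    A=np.array(A);A=A[(A[:,0]<.58)&(A[:,0]>A[:,0].min()+.004)]
    print([np.polyfit(A[:,0]-.55,A[:,1],1).round(4),np.polyfit(A[:,2]-.55,A[:,3],1).round(4)],"front",A[:,0].min()-.004,"width",np.median(A[:,3]-A[:,1]))
from cell import r,optics
r.set_gripper(.8,60);print(r.current_opening(),r.finger_overhang,r.current_contact_force())
q=down(np.pi+np.radians(22.4))
r.move_to([.5007,-.192,.12],q)
f0=r.current_contact_force()
for z in(.05,.034,.030,.027,.024,.021,.019,.017,.015):
    r.move_linear([.5007,-.192,z],vel=.08)
    f=r.current_contact_force()-f0;print(z,f.round(2),r.current_tool_pos()[2])
    if f[2]>2: break
print(r.current_t())
```

```text
[array([ 0.0065, -0.0125]), array([0.0013, 0.0243])] front 0.4824915260228586 width 0.03700306338339062
[array([ 0.0013, -0.0126]), array([0.004 , 0.0242])] front 0.48577342165264004 width 0.0367796842539243
0.8013735087871271 0.022 [ 0.17036087  0.09554041 -0.27490009]
0.05 [ 0.43 -0.96 -0.31] 0.05039212463702089
0.034 [ 0.74 -1.    0.23] 0.03340367797386972
0.03 [-0.05 -1.49  0.56] 0.029849236236570507
0.027 [ 0.88 -1.09  0.23] 0.026885860543170288
0.024 [ 0.97 -0.58  0.84] 0.023815983567732388
0.021 [ 1.02 -0.72 -0.06] 0.020794285900536162
0.019 [-0.36 -1.21  0.85] 0.01890007248130158
0.017 [ 0.71 -1.17  1.09] 0.016866218280910963
0.015 [ 0.54 -1.4   0.33] 0.0149305727435021
7.4083
```

Run:
```python
from cell import r,optics
from h import *
r.move_linear([.5007,-.192,.0195],vel=.05)
r.set_gripper(0.45,60)
print(r.current_opening(),r.current_finger_force(),r.current_contact_force().round(2))
r.move_linear([.5007,-.192,.14],vel=.15)
print(r.current_opening(),r.current_finger_force(),r.current_contact_force().round(2))
r.move_to([.5195,.006,.14],down(np.pi))
print(r.current_tool_pos(),r.current_opening(),r.current_t())
im,T=wrist(r,optics);cv2.imwrite("pics/w2.png",im["pixels"][:,:,::-1])
s=optics.get_image("side");cv2.imwrite("pics/s2.png",cv2.resize(s["pixels"][150:300,170:370,::-1],None,fx=3,fy=3))
```

```text
0.5645086998725717 61.98792815208435 [-2.39 -0.29  8.21]
0.561991934323178 62.10622787475586 [-0.23  0.28 -1.7 ]
[0.51942668 0.00544224 0.13953659] 0.5599279663386666 9.75
```

View pics/w2.png

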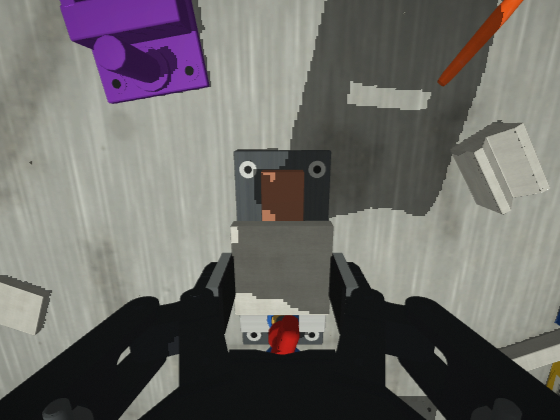

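View pics/s2.png

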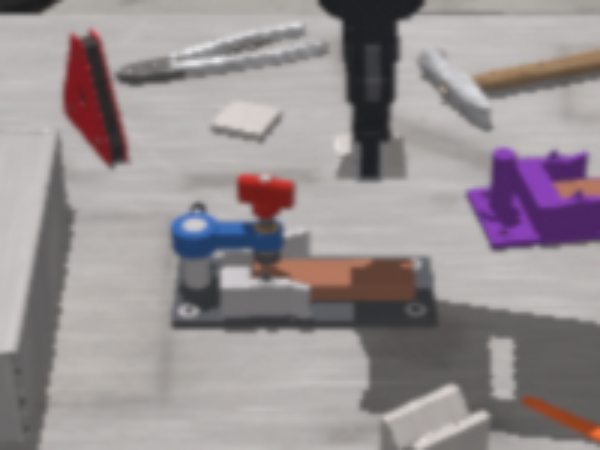

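The coupon is held level and square to the jig, over the bar (wrist view (283,265); bar at (283,195)).

Run:
```python
from cell import r,optics
from h import *
x,y=.5195,.0062
r.move_linear([x,y,.06],vel=.15);f0=r.current_contact_force()
for z in(.046,.044,.0425,.0415,.0405,.0395):
    r.move_linear([x,y,z],vel=.05);f=r.current_contact_force()-f0;print(z,f.round(2))
    if f[2]>3: break
r.set_gripper(.8);print(r.current_contact_force().round(2))
r.move_linear([x,y,.15],vel=.2)
r.move_to([.50,y,.15],down(np.pi))
im,T=wrist(r,optics);cv2.imwrite("pics/w3.png",im["pixels"][:,:,::-1])
print(r.current_t())
```

```text
0.046 [-1.43  0.1  -0.76]
0.044 [-0.81  0.41  0.17]
0.0425 [-1.35 -0.12 -1.58]
0.0415 [-3.17 -0.19  8.53]
[ 0.13 -0.1  -0.52]
13.0417
```

View pics/w3.png

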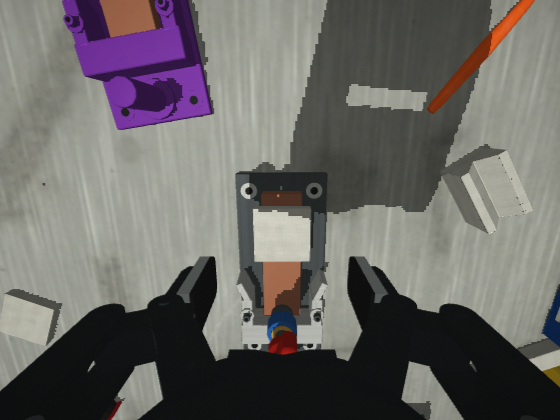

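The coupon lies square on the bar at (283,235), centred on the bar's line, and the grip is released. Next I push it home with the back of the front finger.

Run:
```python
from cell import r,optics
from h import *
y=.0062;z=.0435
r.set_gripper(.6,60)
r.move_to([.435,y,.10],down(np.pi/2))
r.move_linear([.435,y,z],vel=.15);f0=r.current_contact_force();print(f0.round(2),r.current_opening())
x=.435;log=[];n=0
while x<.535:
    x+=.004 if x<.498 else .001
    r.move_linear([x,y,z],vel=.05 if x<.5 else .03)
    f=r.current_contact_force()-f0;log.append((round(x,4),*f.round(1)))
    if abs(f[2])>12: break
    n=n+1 if f[0]<-6 else 0
    if n>=2 or f[0]<-12: break
print(*log[::4],*log[-8:],sep="\n");print(r.current_opening(),r.current_t())
r.move_linear([x-.04,y,z],vel=.15)
r.move_linear([x-.04,y,.2],vel=.25)
r.move_to([.49,y,.2],down(np.pi))
im,T=wrist(r,optics);cv2.imwrite("pics/w4.png",im["pixels"][:,:,::-1])
s=optics.get_image("side");cv2.imwrite("pics/s4.png",cv2.resize(s["pixels"][190:280,200:330,::-1],None,fx=4.5,fy=4.5))
print(r.current_t())
```

```text
[ 0.31 -0.17  0.64] 0.6039819386270496
(0.439, np.float64(0.4), np.float64(0.4), np.float64(-1.3))
(0.455, np.float64(-0.1), np.float64(0.1), np.float64(-1.1))
(0.471, np.float64(-0.5), np.float64(0.4), np.float64(-1.0))
(0.487, np.float64(-0.7), np.float64(0.3), np.float64(-1.1))
(0.5, np.float64(-0.2), np.float64(0.3), np.float64(-0.7))
(0.504, np.float64(-0.6), np.float64(0.5), np.float64(-0.9))
(0.508, np.float64(-0.5), np.float64(0.3), np.float64(-1.2))
(0.504, np.float64(-0.6), np.float64(0.5), np.float64(-0.9))
(0.505, np.float64(-1.2), np.float64(-0.1), np.float64(-0.7))
(0.506, np.float64(-0.6), np.float64(-0.4), np.float64(-1.0))
(0.507, np.float64(-0.6), np.float64(0.1), np.float64(-0.7))
(0.508, np.float64(-0.5), np.float64(0.3), np.float64(-1.2))
(0.509, np.float64(-3.1), np.float64(0.3), np.float64(0.5))
(0.51, np.float64(-7.6), np.float64(0.3), np.float64(1.7))
(0.511, np.float64(-14.6), np.float64(-0.8), np.float64(9.8))
0.5975290580817014 22.2667
24.9583
```

View pics/w4.png

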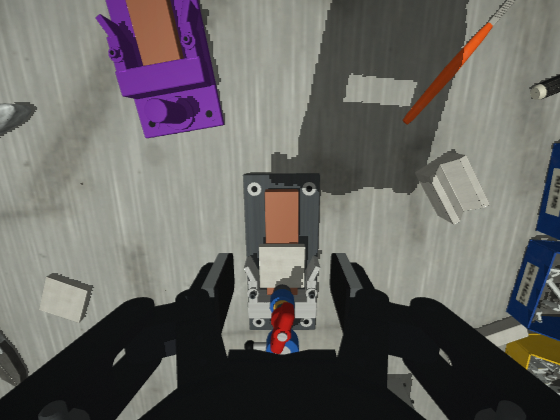

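View pics/s4.png

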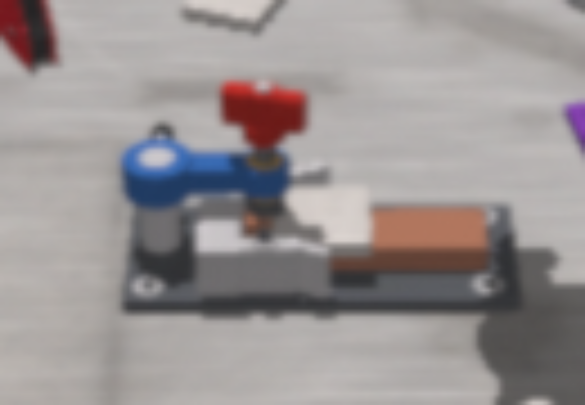

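In both views copper still shows behind the coupon (wrist (282,290), crop (255,222)). It stopped about 13 mm short of the stop, most likely because the gripper's knuckle met the clamp arm. I'll push again with shut fingers and the tool tilted back.

Run:
```python
from cell import r,optics
from h import *
y=.0062;t=np.radians(16)
q=(R.from_euler('y',-t)*R.from_quat(down(np.pi))).as_quat()
tz=R.from_quat(q).apply([0,0,1]);print(tz)
def tcp(x,z): return list(np.array([x,y,z])-.022*tz)   # x,z of fingertip centre
r.set_gripper(0.0,60)
r.move_to(tcp(.505,.06),q)
r.move_linear(tcp(.505,.032),vel=.15);f0=r.current_contact_force();z=.032
while z>.021:
    z-=.001;r.move_linear(tcp(.505,z),vel=.03);f=r.current_contact_force()-f0
    if f[2]>3: break
print("touch z",z,f.round(1))
z+=.0015;r.move_linear(tcp(.505,z),vel=.03);f0=r.current_contact_force()
x=.505;log=[]
while x<.560:
    x+=.003 if x<.535 else .001
    r.move_linear(tcp(x,z),vel=.05)
    f=r.current_contact_force()-f0;log.append((round(x,4),*map(float,f.round(1))))
    if f[0]<-8 or abs(f[2])>10: break
print(*log[::3],*log[-5:],sep="\n");print(r.current_t())
r.move_linear(tcp(x-.03,z+.003),vel=.15)
r.move_linear(tcp(x-.04,.18),vel=.25)
s=optics.get_image("side");cv2.imwrite("pics/s5.png",cv2.resize(s["pixels"][190:280,200:330,::-1],None,fx=4.5,fy=4.5))
print(r.current_t())
```

```text
[ 2.75637356e-01  1.22464680e-16 -9.61261696e-01]
touch z 0.022999999999999993 [-6.   0.2 16.1]
(0.508, 0.3, -0.2, 0.7)
(0.517, 0.6, 0.2, 0.9)
(0.526, 0.7, -0.4, -0.3)
(0.535, 0.8, -1.0, 0.2)
(0.538, -0.7, -0.4, 0.5)
(0.541, 0.0, -0.5, 0.8)
(0.544, -0.1, -0.5, 0.4)
(0.547, -2.3, 0.0, 1.2)
(0.545, -0.2, -0.1, 0.1)
(0.546, -0.3, -0.1, -0.6)
(0.547, -2.3, 0.0, 1.2)
(0.548, -7.8, -1.6, 6.6)
(0.549, -13.7, -1.7, 10.6)
34.9833
36.1417
```

View pics/s5.png

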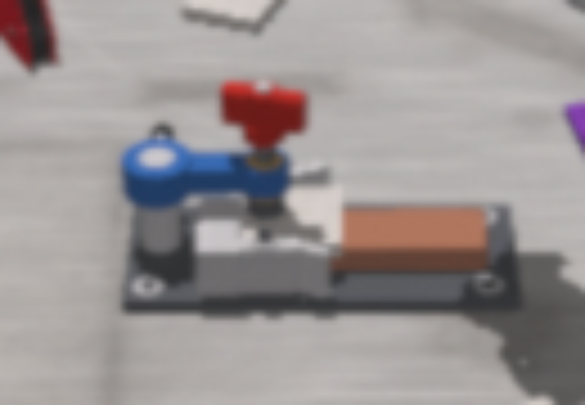

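Now the coupon's front edge (crop (340,215)) is level with the cheeks and no copper shows behind it, so it is home. Next is the knob: grip, turn a little, and look at the torque signal.

```bash
cat >> h.py <<'E'
KX,KY,Z0,PSI0=.5955,.0063,.101,np.radians(167)
def turn(r,th0,th1,step,zoff=0,psi_shift=0,stop=None):
    """turn the knob clockwise from th0 to th1 (deg total); logs th,torque,effort6,fz,t"""
    th=th0;out=[]
    while th<th1-1e-6:
        th=min(th+step,th1)
        r.move_linear([KX,KY,Z0-.008*th/360],rot=down(PSI0-np.radians(th-psi_shift)),vel=.05)
        a=[]
        for _ in range(3):
            a.append([r.current_torque()[2],r.current_effort()[5],r.current_contact_force()[2]]);r.sleep(.008)
        a=np.mean(a,0);out.append([th,*a,r.current_t()])
        if stop and stop(np.array(out)): break
    print(np.array2string(np.array(out),precision=3,suppress_small=True));return out
E
python3 - <<'E'
from cell import r,optics
from h import *
import pickle
r.set_gripper(.45,60)
r.move_to([KX-.10,KY,.17],down(np.pi))
W=wrist(r,optics);pickle.dump(W,open("w6.pkl","wb"))
r.move_to([KX,KY,.15],down(PSI0))
r.move_linear([KX,KY,Z0],vel=.15)
print(r.current_t(),r.current_contact_force().round(2),r.current_torque().round(3),r.current_effort()[5])
r.set_gripper(0,80)
print(r.current_t(),r.current_opening(),r.current_contact_force().round(2),r.current_torque().round(3),r.current_effort()[5])
turn(r,0,30,10)
print(r.current_contact_force().round(2),r.current_torque().round(3),r.current_opening())
# coupon check
im,T=W;g=im["pixels"].min(2);P=cloud(im,T)
m=((np.abs(P[...,2]-.031)<.004)&(np.abs(P[...,1]-.006)<.03)&(P[...,0]>.53)&(P[...,0]<.58)).astype(np.uint8)*255
v=np.argwhere(m);print("coupon pts",len(v),P[m>0][:,0].min(),np.percentile(P[m>0][:,1],[1,99]))
E
```

```text
37.975 [0.36 0.05 0.64] [-0.039 -0.008 -0.039] -0.007126697892090306
38.3167 0.19997036796484513 [-3.63 -2.54  7.99] [-0.455  0.611  0.003] 0.010584196716081351
[[10.     0.01   0.261  8.547 38.667]
 [20.    -0.004  0.263  9.411 39.017]
 [30.     0.002  0.264  9.995 39.367]]
[-5.61 -7.47  9.77] [-1.191  1.044  0.086] 0.1957338011062714
coupon pts 1087 0.5564994317298989 [-0.01900509  0.03082993]
```

Run:
```python
from cell import r,optics
from h import *
print(r.current_tool_pos())
r.set_gripper(.45,80)
z=Z0-.008*30/360
r.move_linear([KX,KY,.15],vel=.25)
im,T=wrist(r,optics);cv2.imwrite("pics/w7.png",im["pixels"][:,:,::-1])
s=optics.get_image("side");cv2.imwrite("pics/s7.png",cv2.resize(s["pixels"][170:260,200:320,::-1],None,fx=5,fy=5))
P=cloud(s);h=cv2.cvtColor(s["pixels"],cv2.COLOR_RGB2HSV)
red=cv2.inRange(h,(0,150,60),(6,255,255));k=(red>0)&(np.linalg.norm(P[...,:2]-[.595,.008],axis=2)<.045)
q=P[k];print(k.sum(),np.percentile(q,[2,50,98],axis=0).round(4).tolist())
print(r.current_t(),r.current_effort()[5])
```

```text
[0.59571126 0.00533877 0.1021279 ]
125 [[0.5821, -0.0026, 0.0802], [0.5956, 0.0155, 0.0958], [0.6092, 0.0259, 0.1055]]
40.1583 -0.00023008116841083393
```

View pics/s7.png

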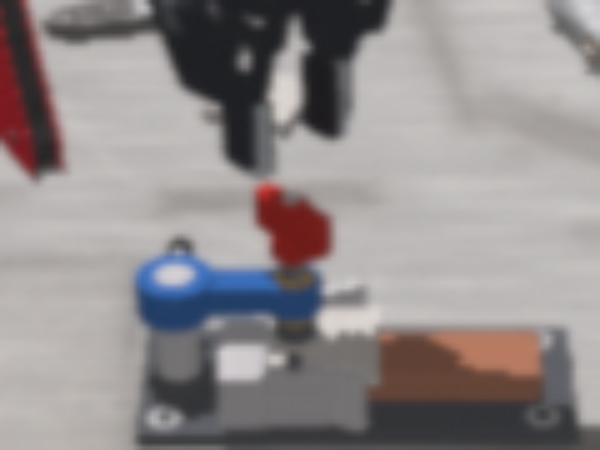

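View pics/w7.png

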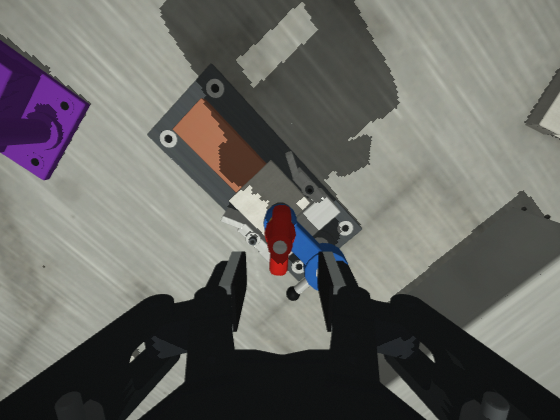

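The knob (280,240) stays in line with the tool, so it followed the full 30° turn. Its round boss explains the 17 mm grip. I'll continue turning until the torque jumps.

```bash
sed -i 's/Z0,PSI0=.5955,.0063,.101/Z0,PSI0=.5955,.0063,.105/' h.py
python3 - <<'E'
from cell import r,optics
from h import *
r.move_linear([KX,KY,Z0-.008*30/360],rot=down(PSI0-np.radians(30)),vel=.2)
r.set_gripper(0,90)
print(r.current_t(),r.current_opening(),r.current_contact_force().round(2),r.current_effort()[5])
turn(r,30,236,8,stop=lambda o:len(o)>3 and o[-1,2]>np.median(o[1:4,2])+.045)
E
```

```text
40.9083 0.16868027606353303 [-4.64 -5.3   6.67] 0.013735115644522011
[[ 38.      0.053   0.337   6.44   41.225]
 [ 46.      0.051   0.338   7.742  41.542]
 [ 54.      0.073   0.338   7.297  41.858]
 [ 62.      0.078   0.337   7.844  42.175]
 [ 70.      0.063   0.336   8.699  42.492]
 [ 78.      0.04    0.335   8.83   42.808]
 [ 86.      0.108   0.334   9.628  43.125]
 [ 94.      0.038   0.332  10.391  43.442]
 [102.      0.035   0.33   10.595  43.758]
 [110.      0.052   0.329  11.315  44.075]
 [118.      0.055   0.327  11.873  44.392]
 [126.      0.045   0.325  12.128  44.708]
 [134.      0.066   0.331  12.599  45.025]
 [142.      0.079   0.378  13.464  45.342]
 [150.      0.132   0.399  13.707  45.658]]
```

The torque jumps by 0.07 between 134° and about 141°, so that is the touch. I'll turn to about 228°, checking torque on the way.

Run:
```python
from cell import r,optics
from h import *
turn(r,150,228,8,stop=lambda o:o[-1,2]>.50)
print(r.current_opening(),r.current_q()[5])
```

```text
[[158.      0.149   0.404  13.49   45.975]
 [166.      0.107   0.408  13.612  46.292]
 [174.      0.117   0.413  13.892  46.608]
 [182.      0.157   0.418  13.489  46.925]
 [190.      0.139   0.423  13.095  47.242]
 [198.      0.15    0.428  13.239  47.558]
 [206.      0.193   0.434  12.927  47.875]
 [214.      0.165   0.44   12.44   48.192]
 [222.      0.183   0.446  12.571  48.508]
 [228.      0.167   0.482  11.837  48.792]]
0.1673039026840574 2.5679167490788775
```

Run:
```python
from cell import r,optics
from h import *
r.set_gripper(.45,40)
print(r.current_contact_force().round(2))
r.move_linear([KX,KY,.18],vel=.2)
im,T=wrist(r,optics);cv2.imwrite("pics/w8.png",im["pixels"][:,:,::-1])
h=cv2.cvtColor(im["pixels"],cv2.COLOR_RGB2HSV);P=cloud(im,T)
k=((cv2.inRange(h,(0,150,40),(4,255,255))|cv2.inRange(h,(175,150,40),(180,255,255)))>0)&(np.linalg.norm(P[...,:2]-[.595,.006],axis=2)<.03)&(P[...,2]>.092)
q=P[k][:,:2];print(k.sum(),np.percentile(P[k][:,2],[50,95]));w,V=np.linalg.eigh(np.cov(q.T));print("wing deg",np.degrees(np.arctan2(V[1,1],V[0,1]))%180,"expected",(167-228)%180,q.mean(0),r.current_t())
```

```text
[ 0.84 -0.42  0.13]
809 [0.09931579 0.10073003]
wing deg 116.76632624532188 expected 119 [0.59704822 0.00500031] 49.75
```

View pics/w8.png

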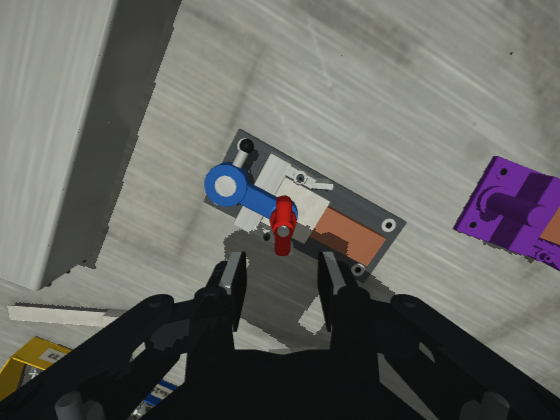

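The wrist view shows the knob at (283,225), within about 2° of the intended angle and 5 mm lower. The coupon is home under the foot (310,205), and the gripper is clear.

```bash
python3 -c "
from cell import r
print(r.hand_in(),r.current_t())"
```

```text
the job is handed in; nothing more can be done
the job is handed in; nothing more can be done
```

The job is handed in, verdict not shown: coupon pushed home (second try, after the first stopped about 13 mm short), knob turned about 90° past the touch by the torque readings and let go, about 50 of the 72 s used.

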